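# Pop a tin out of the dispenser and stop it with the other finger

### The job

Let the tin out of the tin dispenser with the fingers alone: press the sprung key beside the chute fully down with one fingertip while the other finger stands in the open chute in the tin's way, so that the tin popped over the sill rolls against that finger and never runs off the low end. Do not pinch or lift the tin, and leave everything around the dispenser where it stands. Finish while still holding: the key kept fully down by one finger and the tin at rest in the chute against the other.

Things in the scene. Friction and masses are not known exactly. Their poses are not given: they have to be found in the camera images.
- dispenser: Grey sheet-metal tin dispenser fixed to the table, 209 mm long (x), 134 mm wide over its key housing. Origin on the table under the middle of the chute's width; x points up the chute (the tin comes out toward -x), y to the key's side, z up. Seat at the back (local x 27 to 89 mm): cheeks and back plate 78 mm high, closed in front by a sill 8 mm high at local x = 30 mm.
- chute_mid (a point): Point on the chute floor, mid-width, level with the key (dispenser's local x = -60, y = 0 mm), 27 mm above the table. The floor, 82 mm wide, slopes 10 degrees, from 43 mm high at the sill (x = 30 mm) to 16.5 mm at the open end (x = -120 mm). Side rails 4 mm thick, 11 mm above the floor. A fingertip in the chute here, low enough, stops the tin.
- key_top (a point): Centre of the top of the black ribbed key, 50 mm (dispenser's x) by 34 mm (y), beside the chute: 67 mm to the +y side of chute_mid, at local x = -60, y = +67 mm. 53 mm above the table when up, 39 mm when fully down; it moves with the key. The key stands in a housing 35 mm high. Site axes are the dispenser's.
- key (a joint): Travel of the key in m: 0 up, 0.014 fully down. Sprung: about 2 N to start, 5 to 10 N fully down, then a hard stop. It raises an ejector plate under the tin, which tips the tin over the sill before the key is fully down; the tin then rolls down the chute by itself and off the open end within half a second.
- tin_center (a point): Centre of the food tin lying on its side in the seat, axis across the chute: 57 mm diameter, 72 mm long, about 0.18 kg. In the seat its centre is at the dispenser's local x = 51, y = 0 mm, 64 mm above the table.
- tin: The same food tin, its own frame: origin in the centre of one of its end faces, z along its axis; it turns as the tin rolls.
- spare_tin: A like food tin, standing upright on the table, 57 mm diameter, 72 mm high; origin under its middle. Leave it alone.
- spice_a: Spice jar 46 mm diameter, 105 mm high, standing beside the dispenser on the key's side, behind the key; origin under its middle. Leave it alone.
- tub: White yoghurt tub 72 mm diameter, 71 mm high, standing beside the dispenser on the side away from the key; origin under its middle. Leave it alone.
- mug: Mug, 79 mm diameter, 96 mm high, at the left front; origin under its middle. Leave it alone.
- spice_b: Spice jar 40 mm diameter, 105 mm high, standing to the right; origin under its middle. Leave it alone.

How it is judged:
By the outcome, as a careful person would: the job done as asked, in the order asked, and still so for the second after the job is handed in, while the arm keeps its last pose, push and grip.
It also fails if it takes over 32 s, if anything falls off the work surface, if the arm or the gripper's body presses on something with over 40 N, if the wrist force passes 120 N, or if a joint passes its speed limit or range.

### The arm

A 6-joint arm with a two-finger parallel gripper is mounted at the origin on a cart in front of the work surface, level with it; the furniture and walls round the work are solid. World frame = base frame: x ahead of the robot, y to its left, z up, the work surface at z = 0. Lengths are in m, angles in rad, forces in N, time in s.
With the tool pointing down it reaches from about 0.4 to 0.925 m from the base axis. Payload 3.4 kg.
Tool frame: the origin (TCP) lies at the very end of the fingers, on their centre line; the grasp point (between the pads) lies 19 mm behind it; z points along the fingers, y is the line along which they close (so a half turn about z gives the same grasp; the last joint's range is limited). The gripper opens to 85 mm and grips with 20 to 120 N. Pads are 22 mm wide; open, the fingers measure 114 mm over their backs; the gripper's body (76 mm by 85 mm) begins 54 mm behind the grasp point. The pads swing forward as they close: fully open they stand 13 mm farther back than shut.
Start: joints at [-1.373, 0.307, 1.506, -0, 1.328, -0.073], TCP at [0.154, -0.554, 0.231] pointing down, gripper open.
Joint ranges: [-3.12, 3.12], [-1.05, 2.28], [0.14, 2.33], [-1.42, 4.57], [0.1, 2.73], [-2.68, 2.68]. Speed limits (rad/s): [2.57, 2.57, 3.14, 3.14, 3.14, 3.14].

### API

Orientations are given as a unit quaternion [x, y, z, w].
In Python, from station import monitor, cams, order gives the robot as it stands.
- The arm moves only by the tool arm_command, never from a script. Its argument "series" is a list of rows, each an object with "dp": the shift along the tool's x, y, z in cm, a list of three; "yaw": the turn about the tool's z in degrees. In form: [{"dp": [tx, ty, tz], "yaw": yaw}, ...]. A call has 1 to 5 rows; each row shifts and turns the commanded pose from where the row before left it, along the tool's axes as they then stand; what a row does not reach is not made up. A row lasts 1/10 s, in which the tool goes at most 50 mm and 8.59 degrees, less where a joint would pass 70% of its speed; a pose out of reach is approached as far as the arm can. A call is refused whole if a number of a shift passes 5 or a number of a turn 8.59, either way. A call with a gripper value outside its range is refused whole. "fingers" is the finger opening in cm, from 0 to 8.54, set as the call begins (left out, the last holds). The fingers move at their own pace and stop on an object; "force" is the grip in N (left out, the last holds). Time passes only in rows, so rows that do not move let the fingers close. It gives the time, the measured TCP pose, the force, the opening and the grip force at its end, in the units of the state.
- monitor.state(): the state, without advancing time (a new reading comes with each control period).
- cams.read_camera(name): name is "scene" or "top" or "wrist"; returns the picture (400x640x3 uint8, red, green, blue); there is no depth.
- cams.get_calibration(name): a dict with "K" (3x3 intrinsics, pixels), "world_from_camera" (4x4, takes a point from camera to world coordinates). Camera axes: x right, y down, z forward; pixel columns grow to the right and rows downward; lengths in m; the calibration is good to about 2 mm. A picture is of the moment at which its call begins: read the wrist's pose just before it. get_calibration takes no time and is no camera call; for the wrist camera it gives the pose at the moment of the call.
- order.close_job(): hands the job in; it is judged then, once.
The state is a dict: "clock": time; "joint_pos": joint angles; "qd": joint speeds; "effort": joint torques, N m; "tool_pos": TCP position; "eef_rot": TCP orientation; "wrist_force": force on the tool from outside, world axes, zero at the start; "torque": the same for the moment, N m; "width": finger opening in m; "grasp_force": force on a finger pad.
Only numpy, scipy, OpenCV 4.12 (cv2) and the standard library are available. Lean on these libraries where they do the work, as an engineer would, in place of code of your own. Each camera call takes 0.05 s, during which the arm holds its last target. There are 200 camera calls.

## Working session

There is one attempt and no reset: what is moved stays moved. The work goes in short steps, Python scripts to look and compute and a tool call to move; the robot and the scene stay as the last step left them, time stands still between calls to the robot, and variables do not carry over. Pictures are saved under pics/ and viewed, at most 10 in all, crops included, and the job is handed in when it is done.

Besides the shell and the picture viewer there is one more tool, called after "Request:" as name(argument=value, ...), one argument or row to a line, values as JSON. arm_command: Moves the arm, as the interface text tells. Its arguments: {"type":"object","properties":{"series":{"type":"array"},"fingers":{"type":"number"},"force":{"type":"number"}},"required":["series"]}

```bash
mkdir -p pics; python3 - <<'E'
from station import monitor,cams
import cv2,numpy as np
np.set_printoptions(precision=4,suppress=True)
print(monitor.state())
for n in("top","scene"):
    im=cams.read_camera(n);cv2.imwrite(f"pics/{n}0.png",im[:,:,::-1]);c=cams.get_calibration(n);print(n,c["K"],c["world_from_camera"])
E
```

```text
{'clock': 0.0, 'joint_pos': array([-1.3735,  0.3076,  1.5077, -0.    ,  1.3284, -0.0735]), 'qd': array([-0.0002, -0.0002,  0.0012, -0.001 ,  0.0007,  0.0004]), 'effort': array([ -0.    , -45.7552, -25.1914,  -0.0002,   0.0133,  -0.    ]), 'tool_pos': array([ 0.1537, -0.5534,  0.2304]), 'eef_rot': array([ 0.9908,  0.135 , -0.0001, -0.001 ]), 'wrist_force': array([0.1249, 0.4169, 0.7427]), 'torque': array([ 0.0458, -0.0407,  0.0008]), 'grasp_force': 0.0, 'width': 0.08535207081204085}
top [[436.7322   0.     315.4967]
 [  0.     436.7322 196.2387]
 [  0.       0.       1.    ]] [[-0.0281 -0.9968  0.075   0.4182]
 [-0.9996  0.0283  0.0019 -0.0236]
 [-0.004  -0.0749 -0.9972  1.2973]
 [ 0.      0.      0.      1.    ]]
scene [[472.9181   0.     314.5676]
 [  0.     472.9181 193.9522]
 [  0.       0.       1.    ]] [[-0.5632 -0.6341  0.5298 -0.1483]
 [-0.8263  0.4301 -0.3636  0.4552]
 [ 0.0027 -0.6426 -0.7662  1.0176]
 [ 0.      0.      0.      1.    ]]
```

View pics/top0.png

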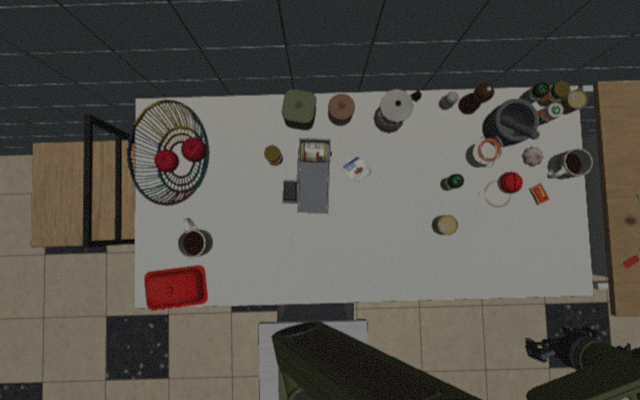

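View pics/scene0.png

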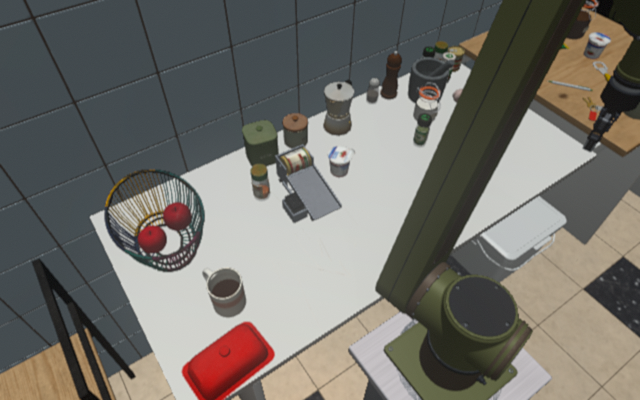

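The top view shows the dispenser around columns 298–330 and rows 138–212, with the key at about (290,191) and the open end toward the robot. The scene view agrees. I'll enlarge the crop to measure it.

```bash
python3 - <<'E'
import cv2
im=cv2.imread("pics/top0.png")[130:220,260:380]
cv2.imwrite("pics/crop.png",cv2.resize(im,None,fx=6,fy=6,interpolation=cv2.INTER_CUBIC))
E
```

```text
(no output)
```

View pics/crop.png

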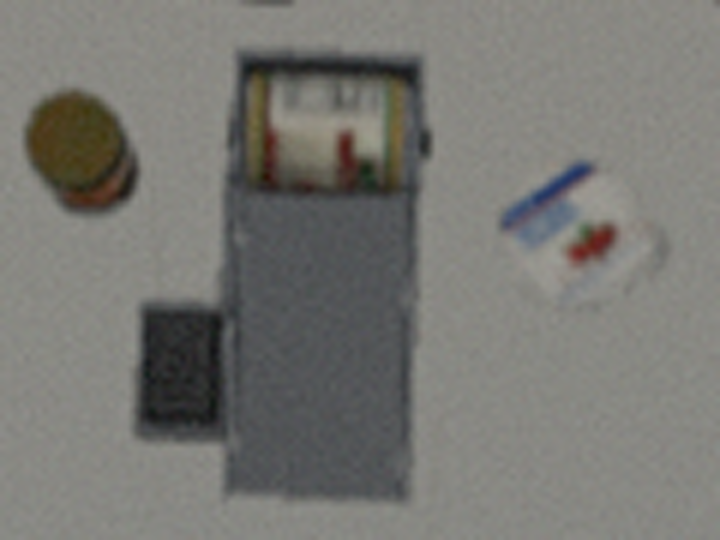

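The crop shows the low-end corners at (226,495) and (408,498), the key top centred near (184,369), the sill line at row 190, and the jar on the key's side behind the key. Next I'll cast rays from these points.

```bash
cat > h.py <<'E'
import numpy as np
from station import monitor,cams
np.set_printoptions(precision=4,suppress=True)
def ray(c,u,v,z):
    T=c["world_from_camera"];d=T[:3,:3]@np.linalg.solve(c["K"],[u,v,1]);o=T[:3,3]
    return o+d*(z-o[2])/d[2]
def go(target,yaw):  # needed shift in tool axes (cm) and yaw (deg)
    from scipy.spatial.transform import Rotation as R
    s=monitor.state();r=R.from_quat(s["eef_rot"]).as_matrix()
    print("tcp",s["tool_pos"],"toolshift cm",100*r.T@(np.array(target)-s["tool_pos"]),"yaw now",np.degrees(np.arctan2(r[1,0],r[0,0])),"turn",np.degrees(np.arctan2(r[1,0],r[0,0]))-yaw,"t",s["clock"],"w",s["width"],"F",s["wrist_force"])
E
python3 - <<'E'
from h import *
c=cams.get_calibration("top")
f=lambda x,y,z:ray(c,260+x/6-.4,130+y/6-.4,z)
P={"LL":f(226,495,.027),"LR":f(408,498,.027),"SL":f(225,190,.054),"SR":f(412,190,.054),"key":f(184,369,.053),"bl":f(240,55,.078),"br":f(420,57,.078),"jar":f(75,140,.105)}
for k,v in P.items():print(k,v)
x=(P["bl"]+P["br"]-P["LL"]-P["LR"])[:2];yaw=np.arctan2(x[1],x[0]);print("yaw",np.degrees(yaw))
e=np.array([np.cos(yaw),np.sin(yaw)]);n=np.array([-e[1],e[0]])
m=(P["LL"]+P["LR"])[:2]/2
cm=m+e*.06;print("chute_mid",cm,"key pred",cm+n*.067,"tcp",cm+n*.0335)
E
```

```text
LL [0.469  0.0332 0.027 ]
LR [ 0.4651 -0.055   0.027 ]
SL [0.614  0.0288 0.054 ]
SR [ 0.6114 -0.0607  0.054 ]
key [0.5286 0.0506 0.053 ]
bl [0.6742 0.0191 0.078 ]
br [ 0.6708 -0.0656  0.078 ]
jar [0.6311 0.0951 0.105 ]
yaw -3.440361219946386
chute_mid [ 0.527  -0.0145] key pred [0.531  0.0524] tcp [0.529 0.019]
```

Request:
arm_command(
  series=[
    {"dp": [2, -2, 0], "yaw": 0},
    {"dp": [3.4, -3, 0], "yaw": 0},
    {"dp": [3.4, -3, 0], "yaw": 0},
    {"dp": [3.4, -3, 0], "yaw": 0},
    {"dp": [3.4, -3, 0], "yaw": 0},
  ],
  fingers=5.2,
)

```text
clock: 0.6
tool_pos: [0.2671, -0.3757, 0.2309]
eef_rot: [0.991, 0.135, -0.0, -0.0]
wrist_force: [1.7, -0.2, 0.9]
width: 0.0516
grasp_force: 0.0
```

Request:
arm_command(
  series=[
    {"dp": [3.4, -3, 0], "yaw": 0},
    {"dp": [3.4, -3, 0], "yaw": 0},
    {"dp": [3.4, -3, 0], "yaw": 0},
    {"dp": [3.4, -3, 0], "yaw": 0},
    {"dp": [3.4, -3, 0], "yaw": 0},
  ],
)

```text
clock: 1.1
tool_pos: [0.3907, -0.1856, 0.2312]
eef_rot: [0.991, 0.135, -0.0, -0.0]
wrist_force: [-0.5, 0.0, -0.1]
width: 0.0522
grasp_force: 0.0
```

Request:
arm_command(
  series=[
    {"dp": [3.4, -3, 0], "yaw": 0},
    {"dp": [3.4, -3, 0], "yaw": 0},
    {"dp": [0, 0, 0], "yaw": 6},
    {"dp": [0, 0, 0], "yaw": 7},
    {"dp": [0, 0, 0], "yaw": 6},
  ],
)

```text
clock: 1.6
tool_pos: [0.4397, -0.1105, 0.2309]
eef_rot: [0.999, -0.032, -0.001, -0.0]
wrist_force: [-0.6, -0.3, 0.0]
width: 0.0521
grasp_force: 0.0
```

```bash
python3 - <<'E'
from h import *
go([.529,.019,.2],-3.4)
E
```

```text
tcp [ 0.4397 -0.1105  0.2309] toolshift cm [  8.0924 -13.487    3.0807] yaw now -3.639127805478031 turn -0.23912780547803125 t 1.6 w 0.05210594657953431 F [-0.5894 -0.2909  0.0185]
```

Request:
arm_command(
  series=[
    {"dp": [2, -3.4, 0.8], "yaw": 0},
    {"dp": [2, -3.4, 0.8], "yaw": 0},
    {"dp": [2, -3.4, 0.8], "yaw": 0},
    {"dp": [2.1, -3.3, 0.8], "yaw": 0},
    {"dp": [0, 0, 0.8], "yaw": 0},
  ],
)

```text
clock: 2.1
tool_pos: [0.5318, 0.0219, 0.1907]
eef_rot: [1.0, -0.029, 0.001, -0.001]
wrist_force: [0.0, -0.5, -0.0]
width: 0.0518
grasp_force: 0.0
```

```bash
python3 - <<'E'
from h import *
import cv2
go([.529,.019,.19],-3.4)
im=cams.read_camera("wrist");c=cams.get_calibration("wrist");cv2.imwrite("pics/w1.png",im[:,:,::-1])
np.savez("w1.npz",**c);print(c)
E
```

```text
tcp [0.5318 0.0219 0.1907] toolshift cm [-0.2651  0.3035  0.0693] yaw now -3.2766101947177018 turn 0.12338980528229815 t 2.1 w 0.051826632806290865 F [ 0.0408 -0.474  -0.0228]
{'K': array([[335.4949,   0.    , 318.7248],
       [  0.    , 335.4949, 203.1595],
       [  0.    ,   0.    ,   1.    ]]), 'world_from_camera': array([[-0.0568, -0.951 , -0.304 ,  0.6069],
       [-0.9984,  0.0534,  0.0195,  0.0151],
       [-0.0023,  0.3046, -0.9525,  0.3316],
       [ 0.    ,  0.    ,  0.    ,  1.    ]])}
```

View pics/w1.png

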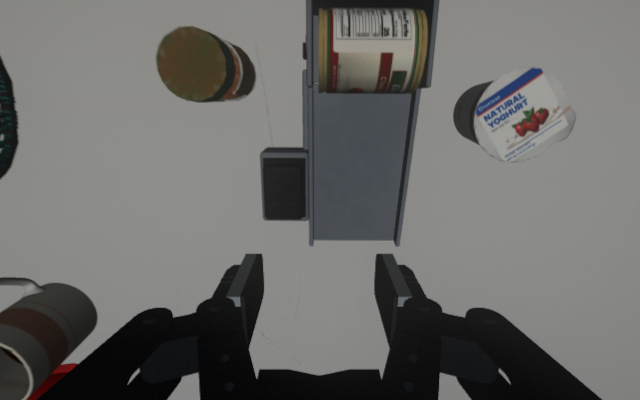

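The wrist view shows the low-end corners at about (311,245) and (398,245). The key's black top spans about (264–306, 158–219), and the pad tips are near (252,256) and (385,256).

```bash
python3 - <<'E'
from h import *
c=np.load("w1.npz")
for n,u,v,z in[("LL",311,244,.024),("LR",398,244,.024),("key",285,188,.053),("keyL",264,188,.053),("keyR",306,188,.053),("keyF",285,219,.053),("keyB",285,158,.053),("SL",305,87,.05),("SR",421,90,.05),("padL",252,256,.195),("padR",385,256,.195)]:print(n,ray(c,u,v,z))
T=np.linalg.inv(c["world_from_camera"])
for p in([.5318,.0219,.1907],):
    q=c["K"]@(T[:3,:3]@p+T[:3,3]);print(q/q[2])
E
```

```text
LL [0.4662 0.0316 0.024 ]
LR [ 0.4614 -0.0553  0.024 ]
key [0.5332 0.049  0.053 ]
keyL [0.5342 0.0671 0.053 ]
keyR [0.5322 0.031  0.053 ]
keyF [0.5049 0.0515 0.053 ]
keyB [0.5591 0.0468 0.053 ]
SL [0.6142 0.0263 0.05  ]
SR [ 0.6067 -0.0656  0.05  ]
padL [0.54   0.0494 0.195 ]
padR [ 0.5367 -0.0104  0.195 ]
[314.1338 264.6795   1.    ]
```

Request:
arm_command(
  series=[
    {"dp": [-0.4, 0.5, 2], "yaw": 0},
    {"dp": [0, 0, 3], "yaw": 0},
    {"dp": [0, 0, 3], "yaw": 0},
    {"dp": [0, 0, 2], "yaw": 0},
    {"dp": [0, 0, 1], "yaw": 0},
  ],
)

```text
clock: 2.65
tool_pos: [0.5222, 0.0128, 0.0795]
eef_rot: [1.0, -0.031, -0.002, 0.0]
wrist_force: [0.1, 0.6, 0.4]
width: 0.0518
grasp_force: 0.0
```

Request:
arm_command(
  series=[
    {"dp": [0, 0, 0], "yaw": 0},
    {"dp": [0, 0, 0], "yaw": 0},
  ],
)

```text
clock: 2.85
tool_pos: [0.5249, 0.0132, 0.0819]
eef_rot: [1.0, -0.031, 0.0, 0.0]
wrist_force: [0.1, -0.1, 0.2]
width: 0.0524
grasp_force: 0.0
```

```bash
python3 - <<'E'
from h import *
import cv2
go([.5275,.017,.056],-3.4)
a=cams.read_camera("wrist");b=cams.read_camera("scene")
b=cv2.resize(b[130:240,230:370],None,fx=4,fy=4,interpolation=2)
cv2.imwrite("pics/w2.png",a[:,:,::-1]);cv2.imwrite("pics/s2.png",b[:,:,::-1])
E
```

```text
tcp [0.5249 0.0132 0.0819] toolshift cm [ 0.2375 -0.395   2.5919] yaw now -3.5142756611456276 turn -0.1142756611456277 t 2.85 w 0.052388961494766045 F [ 0.1011 -0.1407  0.2295]
```

View pics/w2.png

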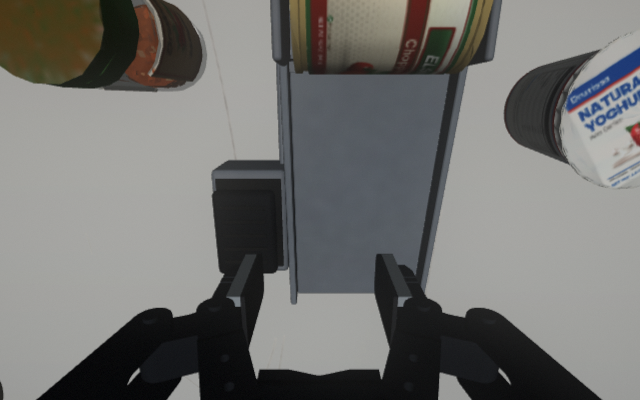

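View pics/s2.png

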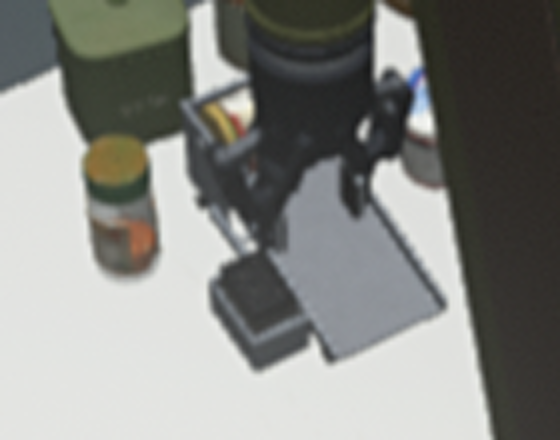

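The wrist view has the key top at about (216–281, 190–272), centred near (248,231). The pads straddle the key side and the chute, and the tin is still seated. The scene view agrees.

```bash
python3 - <<'E'
from h import *
c=cams.get_calibration("wrist")
for n,u,v,z in[("key",247,231,.053),("keyF",247,272,.053),("keyB",247,190,.053),("LL",294,302,.027),("LR",424,293,.027)]:print(n,ray(c,u,v,z))
go([.5285,.017,.056],-3.4)
E
```

```text
key [0.5349 0.0524 0.053 ]
keyF [0.5097 0.0555 0.053 ]
keyB [0.5583 0.0494 0.053 ]
LL [0.4709 0.0335 0.027 ]
LR [ 0.4727 -0.0549  0.027 ]
tcp [0.5255 0.0134 0.0825] toolshift cm [ 0.2667 -0.38    2.6516] yaw now -3.498346130706577 turn -0.09834613070657694 t 2.95 w 0.05209489550928107 F [-0.1151 -0.5916  0.2492]
```

Request:
arm_command(
  series=[
    {"dp": [0.3, -0.45, 0], "yaw": 0},
    {"dp": [0, 0, 0.6], "yaw": 0},
    {"dp": [0, 0, 0.7], "yaw": 0},
    {"dp": [0, 0, 0.7], "yaw": 0},
    {"dp": [0, 0, 0], "yaw": 0},
  ],
  fingers=5.6,
)

```text
clock: 3.45
tool_pos: [0.5266, 0.0181, 0.0599]
eef_rot: [1.0, -0.03, -0.001, -0.0]
wrist_force: [0.4, -0.2, -0.2]
width: 0.0558
grasp_force: 0.0
```

Request:
arm_command(
  series=[
    {"dp": [0, 0, 0.5], "yaw": 0},
    {"dp": [0, 0, 0], "yaw": 0},
    {"dp": [0, 0, 0], "yaw": 0},
  ],
)

```text
clock: 3.75
tool_pos: [0.5278, 0.0179, 0.0561]
eef_rot: [1.0, -0.03, -0.0, 0.0]
wrist_force: [-0.2, 0.0, 0.3]
width: 0.0566
grasp_force: 0.0
```

Request:
arm_command(
  series=[
    {"dp": [0, 0, 0.5], "yaw": 0},
    {"dp": [0, 0, 0], "yaw": 0},
  ],
)

```text
clock: 3.95
tool_pos: [0.5275, 0.018, 0.0509]
eef_rot: [1.0, -0.03, -0.0, -0.0]
wrist_force: [-0.4, -0.5, 0.1]
width: 0.056
grasp_force: 0.0
```

Request:
arm_command(
  series=[
    {"dp": [0, 0, 0.4], "yaw": 0},
    {"dp": [0, 0, 0], "yaw": 0},
  ],
)

```text
clock: 4.15
tool_pos: [0.5281, 0.018, 0.0474]
eef_rot: [1.0, -0.03, 0.0, -0.0]
wrist_force: [-1.4, -0.5, 4.6]
width: 0.0561
grasp_force: 2.7
```

Request:
arm_command(
  series=[
    {"dp": [0, 0, 0.4], "yaw": 0},
    {"dp": [0, 0, 0.4], "yaw": 0},
    {"dp": [0, 0, 0.3], "yaw": 0},
    {"dp": [0, 0, 0.1], "yaw": 0},
    {"dp": [0, 0, 0], "yaw": 0},
  ],
)

```text
clock: 4.65
tool_pos: [0.528, 0.018, 0.0356]
eef_rot: [1.0, -0.03, 0.0, -0.0]
wrist_force: [-0.8, -0.3, 5.7]
width: 0.0559
grasp_force: 2.8
```

Request:
arm_command(
  series=[
    {"dp": [0, 0, 0.1], "yaw": 0},
    {"dp": [0, 0, 0], "yaw": 0},
  ],
)

```text
clock: 4.85
tool_pos: [0.5278, 0.018, 0.035]
eef_rot: [1.0, -0.031, 0.0, -0.0]
wrist_force: [-2.2, -0.1, 9.6]
width: 0.0558
grasp_force: 5.0
```

Request:
arm_command(
  series=[
    {"dp": [0, 0, 0.1], "yaw": 0},
    {"dp": [0, 0, 0], "yaw": 0},
  ],
)

```text
clock: 5.05
tool_pos: [0.5278, 0.018, 0.0348]
eef_rot: [1.0, -0.031, 0.0, -0.0]
wrist_force: [-3.8, 0.7, 14.1]
width: 0.0559
grasp_force: 8.0
```

Request:
arm_command(
  series=[
    {"dp": [0, 0, 0.1], "yaw": 0},
    {"dp": [0, 0, 0], "yaw": 0},
  ],
)

```text
clock: 5.25
tool_pos: [0.5278, 0.018, 0.0346]
eef_rot: [1.0, -0.031, 0.001, -0.0]
wrist_force: [-6.1, -0.6, 21.8]
width: 0.0562
grasp_force: 11.9
```

```bash
python3 - <<'E'
from h import *
import cv2
a=cams.read_camera("wrist")
cv2.imwrite("pics/w3.png",a[:,:,::-1])
E
```

```text
(no output)
```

View pics/w3.png

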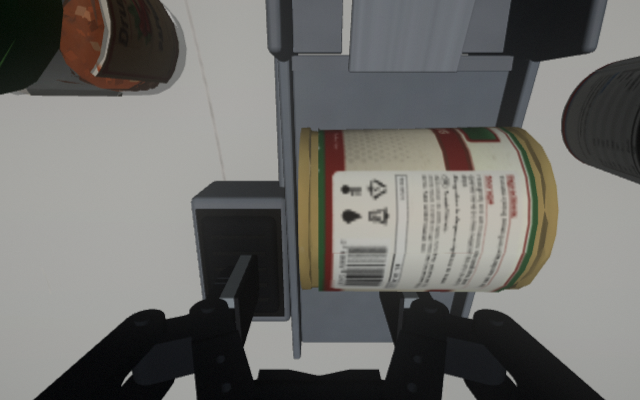

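The tin lies in the chute across (300–555, 127–290), against the right finger. The ejector is up behind the sill, and the left finger is on the depressed key. Next I'll check that the tin is at rest and the force is steady.

Request:
arm_command(
  series=[
    {"dp": [0, 0, 0], "yaw": 0},
    {"dp": [0, 0, 0], "yaw": 0},
    {"dp": [0, 0, 0], "yaw": 0},
    {"dp": [0, 0, 0], "yaw": 0},
    {"dp": [0, 0, 0], "yaw": 0},
  ],
)

```text
clock: 5.8
tool_pos: [0.5278, 0.018, 0.0346]
eef_rot: [1.0, -0.031, 0.001, -0.0]
wrist_force: [-6.3, -1.0, 22.9]
width: 0.0563
grasp_force: 11.9
```

```bash
python3 - <<'E'
from h import *
import cv2
o=cv2.imread("pics/w3.png")[:,:,::-1];a=cams.read_camera("wrist")
d=cv2.absdiff(cv2.GaussianBlur(a,(5,5),0),cv2.GaussianBlur(np.ascontiguousarray(o),(5,5),0)).max(2)
print(d[110:300,290:560].max(),d[110:300,290:560].mean(),d.max(),d.mean())
s=monitor.state();print(s["clock"],s["tool_pos"],s["wrist_force"])
E
```

```text
7 0.529317738791423 9 0.54078515625
5.85 [0.5278 0.018  0.0346] [-6.8259  0.2589 20.9045]
```

The tin is not moving, and the key is held at its hard stop with a steady force. I'm handing the job in.

```bash
python3 -c "
from station import order
print(order.close_job())"
```

```text
the job is handed in; nothing more can be done
None
```

The job is handed in at about 6 s of the 32 s: one finger held the key on its hard stop at about 22 N, and the tin was at rest in the chute against the other finger.

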